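# Present the bearing at the parts carousel's gate

## Task

On the parts counter, push the carousel's upright divider walls with a fingertip to turn it until the ball bearing stands in the middle of the opening in the guard, with the gate still closed. Then push the gate's arm round until the gate is fully open, so that the bearing can be taken out later. Do not touch or lift the parts in the carousel, leave the other things on the counter where they are, and move clear at the end.

Things in the scene. Friction and masses are not known exactly. Their poses are not given: they have to be found in the camera images.
- carousel: the fixed base of the parts carousel: a grey round plate 300 mm across with a fixed upright sheet guard (radius 138 mm, top 56 mm above the counter). Origin: on the turning axis at the counter's surface; z up; its x axis points out through the middle of the one opening in the guard (about 110 mm wide), which the gate closes. Where it stands and which way it faces vary.
- opening (a point): the point where the bearing should stand: a fixed place inside the middle of the opening, 85 mm from the turning axis along the base's x axis, at the height of the wheel's floor (28 mm)
- wheel (a joint): angle (rad) of the turning wheel inside the guard, counter-clockwise from above positive; turns either way, a half turn or more, and stays where it is left (about 1.5 N at 90 mm from the axis). At 0 one compartment lies exactly in the middle of the opening and the divider walls stand 30, 90, 150... degrees from the base's x axis. That compartment is empty at the start.
- hub (a point): top centre of the wheel's hub (radius 24 mm, 95 mm high). The wheel is a grey disc, radius 130 mm, floor 28 mm above the counter, with six radial upright aluminium divider walls 5 mm thick, hub to radius 126 mm, tops at 95 mm: six 60-degree compartments. Five hold one loose part each, in any order, 85 mm from the axis, none higher than 51 mm: a fingertip at 60 to 80 mm passes over them and meets the walls.
- bearing: the ball bearing: a flat steel ring 46 mm across with a 19 mm hole, a dark band between its two rings, 15 mm high, lying loose on the floor of one compartment. Origin: centre of its underside; z up.
- gate (a joint): opening angle (rad) of the gate: 0 closed, 1.45 fully open (stop). It swings clockwise seen from above, about an upright post; light friction (about 1 N at the arm), stays where it is left. Its dark steel panel (120 mm long, 5 mm thick, 23 to 59 mm above the counter) lies across the opening when closed and swings outwards, away from the carousel.
- gate_hinge (a point): the gate's turning axis, at the middle height of its push arm (78 mm above the counter); the post is 16 mm thick and 95 mm high, and stands 144 mm out along the base's x axis and 68 mm to its -y side
- gate_arm_tip (a point): outer end of the gate's push arm, at its middle height: a flat upright bar 95 mm long from the hinge, 7 mm thick, 61 to 95 mm above the counter. It sticks outwards from the carousel (along the base's x axis) when the gate is closed, at 90 degrees to the panel, and turns with it towards the base's -y side as the gate opens; push it on the side where the panel is
- nut: hexagonal nut, dark steel, 34 mm across flats, 16 mm high; a loose part in another compartment, not to be touched. Origin: centre of its underside.
- relay: black square relay, 31 x 31 mm, 22 mm high; a loose part in another compartment, not to be touched. Origin: centre of its underside.
- cap: round black filler cap with a bar grip on top, 42 mm across, 21 mm high; a loose part in another compartment, not to be touched. Origin: centre of its underside.
- union: small brass pipe union lying down, 48 mm long, 18 mm high; a loose part in another compartment, not to be touched. Origin: centre of its underside.
- spray: red spray can with white cap, 52 mm across, 160 mm high, standing loose on the counter, to be left alone. Origin: centre of its underside.
- carton: yellow carton with a blue band, 70 x 110 mm, 50 mm high, loose on the counter, to be left alone. Origin: centre of its underside.
- calculator: black desk calculator, 140 x 80 mm, 16 mm high, loose on the counter, to be left alone. Origin: centre of its underside.
Things that resemble listed ones, but are neither listed nor needed, are in the scene too. Leave any blue, green or orange look-alike of the bearing alone.

How it is judged:
By the outcome, as a careful person would: the job done as asked, in the order asked, and still so for the second after the job is handed in, with the robot touching nothing.
It also fails if it takes over 54 s, if anything falls off the work surface, if the arm or the gripper's body presses on something with over 40 N, if the wrist force passes 120 N, or if a joint passes its speed limit or range.

## Robot

A 6-joint arm with a two-finger parallel gripper is mounted at the origin on the work surface. World frame = base frame: x ahead of the robot, y to its left, z up, the work surface at z = 0. Lengths are in m, angles in rad, forces in N, time in s.
With the tool pointing down it reaches from about 0.35 to 0.875 m from the base axis. Payload 15.5 kg.
Tool frame: the origin (TCP) lies at the very end of the fingers, on their centre line; the grasp point (between the pads) lies 19 mm behind it; z points along the fingers, y is the direction in which the jaws open and shut (so a half turn about z gives the same grasp; the last joint's range is limited). The gripper opens to 85 mm and grips with 20 to 120 N. Pads are 22 mm wide; open, the fingers measure 114 mm over their backs; the gripper's body (76 mm by 85 mm) begins 54 mm behind the grasp point. The pads swing forward as they close: fully open they stand 13 mm farther back than shut.
Start: joints at [-1.325, 0.494, 1.345, -0, 1.302, -0.096], TCP at [0.209, -0.589, 0.231] pointing down, gripper open.
Joint ranges: [-2.91, 2.91], [-0.82, 2.16], [0.22, 2.67], [-1.22, 4.37], [0.12, 2.79], [-3.08, 3.08]. Speed limits (rad/s): [1.89, 1.89, 2.57, 3.01, 3.01, 3.01].

## Interface

Orientations are given as a 3x3 rotation matrix whose columns are the frame's x, y, z axes.
In Python, from workcell import status, vision, sign_off gives the robot as it stands. The module is installed in compiled form; this text tells all that it offers.
- The arm moves only by the tool send_rows, never from a script. Its argument "steps" is a list of rows, each a list of 3 entries, a list of its own where there are three numbers: the shift along the tool's x, y, z in mm, then the turn about the tool's z in rad, then the opening, from 0 (shut) to 1 (fully open). A call has 1 to 20 rows; each row is the pose to reach, as a shift and turn from the pose commanded when the call began, along the tool's axes at that moment; what a row does not reach only later rows make up. A row lasts 1/10 s, in which the tool goes at most 50 mm and 8.59 degrees, less where a joint would pass 70% of its speed; a pose out of reach is approached as far as the arm can. A call with a gripper value outside its range is refused whole. The fingers move at their own pace and stop on an object; "force" is the grip in N (left out, the last holds). Time passes only in rows, so rows that repeat a pose let the fingers close. It gives the time, the measured TCP pose, the force and the opening at its end, in the units of the state.
- status.get_state(): the state, without advancing time (a new reading comes with each control period).
- vision.get_image(name): name is "scene" or "top" or "wrist"; returns the picture (480x640x3 uint8, red, green, blue); there is no depth.
- vision.camera_model(name): a dict with "fx", "fy", "cx", "cy" (pixels), "D" ([k1, k2, p1, p2, k3] as OpenCV has them; the pictures are not rectified), "camera_from_world" (4x4, takes a point from world to camera coordinates); the wrist camera has in their place "hand_eye" (4x4, takes a point from camera to tool coordinates, whose origin is the TCP and whose axes are the flange's). Camera axes: x right, y down, z forward; pixel columns grow to the right and rows downward; lengths in m; the calibration is good to about 2 mm. A picture is of the moment at which its call begins: read the wrist's pose just before it. camera_model takes no time and is no camera call.
- sign_off(): hands the job in, once; it reports no verdict.
The state is a dict: "t": time; "joint_positions": joint angles; "dq": joint speeds; "effort": joint torques, N m; "tcp_pos": TCP position; "tcp_rot": TCP orientation; "force": force on the tool from outside, world axes, zero at the start; "ft_torque": the same for the moment, N m; "width": finger opening in m.
Only numpy, scipy, OpenCV 4.12 (cv2) and the standard library are available. Lean on these libraries where they do the work, as an engineer would, in place of code of your own. Each camera call takes 0.05 s, during which the arm holds its last target.

## Working session

There is one attempt and no reset: what is moved stays moved. The work goes in short steps, Python scripts to look and compute and a tool call to move; the robot and the scene stay as the last step left them, time stands still between calls to the robot, and variables do not carry over. Pictures are saved under pics/ and viewed, and the job is handed in when it is done.

Besides the shell and the picture viewer there is one more tool, called after "Request:" by a JSON object that holds its "fn" and its "kwargs". send_rows: Moves the arm, as the interface text tells. Its arguments: {"type":"object","properties":{"steps":{"type":"array","items":{"type":"array"}},"force":{"type":"number"}},"required":["steps"]}

```bash
mkdir -p pics; python3 - <<'E'
from workcell import status, vision
import cv2, numpy as np
s=status.get_state()
print(s['t'],s['tcp_pos'],np.round(s['tcp_rot'],3),s['width'])
for n in ('scene','top'):
    cv2.imwrite(f'pics/{n}0.png',vision.get_image(n)[:,:,::-1])
    m=vision.camera_model(n);print(n,{k:np.round(v,4).tolist() for k,v in m.items() if not isinstance(v,str)})
E
```

```text
0.0 [ 0.20880014 -0.58869931  0.23069558] [[ 0.943  0.334 -0.   ]
 [ 0.334 -0.943  0.001]
 [ 0.    -0.001 -1.   ]] 0.08508936707583542
scene {'fx': 473.0211, 'fy': 473.0211, 'cx': 324.5178, 'cy': 242.3832, 'D': [0.0379, 0.0, 0.0, 0.0, 0.0], 'camera_from_world': [[0.4694, 0.8829, 0.0142, -0.2762], [0.6321, -0.3247, -0.7035, -0.2988], [-0.6165, 0.3392, -0.7105, 1.6519], [0.0, 0.0, 0.0, 1.0]]}
top {'fx': 457.8131, 'fy': 457.8131, 'cx': 317.9319, 'cy': 237.4049, 'D': [-0.0503, 0.0, 0.0, 0.0, 0.0], 'camera_from_world': [[0.0179, -0.9998, 0.0024, -0.0147], [-0.9901, -0.0181, -0.139, 0.6032], [0.139, 0.0001, -0.9903, 1.1369], [0.0, 0.0, 0.0, 1.0]]}
```

View pics/scene0.png

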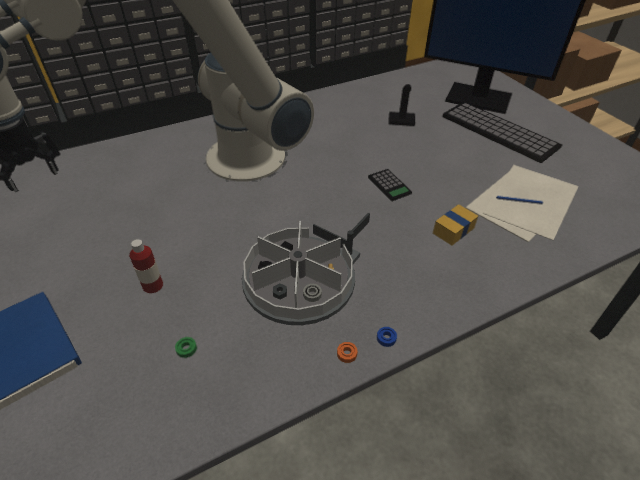

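View pics/top0.png

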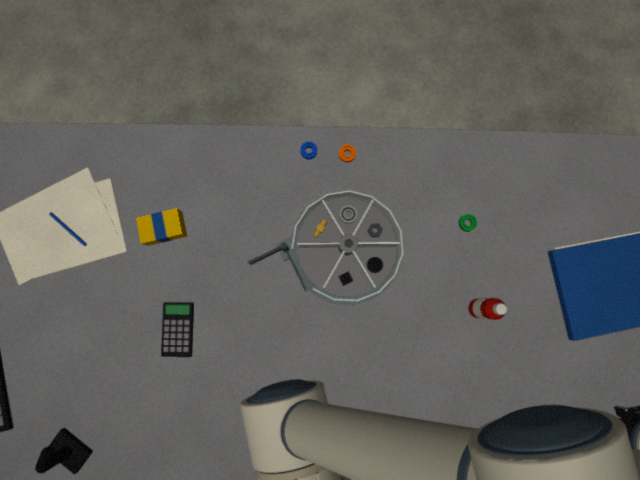

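```bash
python3 - <<'E'
import cv2
a=cv2.imread('pics/top0.png')[180:310,235:415];cv2.imwrite('pics/topz.png',cv2.resize(a,None,fx=4.4,fy=4.4,interpolation=cv2.INTER_CUBIC))
a=cv2.imread('pics/scene0.png')[200:325,230:380];cv2.imwrite('pics/scenez.png',cv2.resize(a,None,fx=4.5,fy=4.5,interpolation=cv2.INTER_CUBIC))
E
```

```text
(no output)
```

View pics/topz.png

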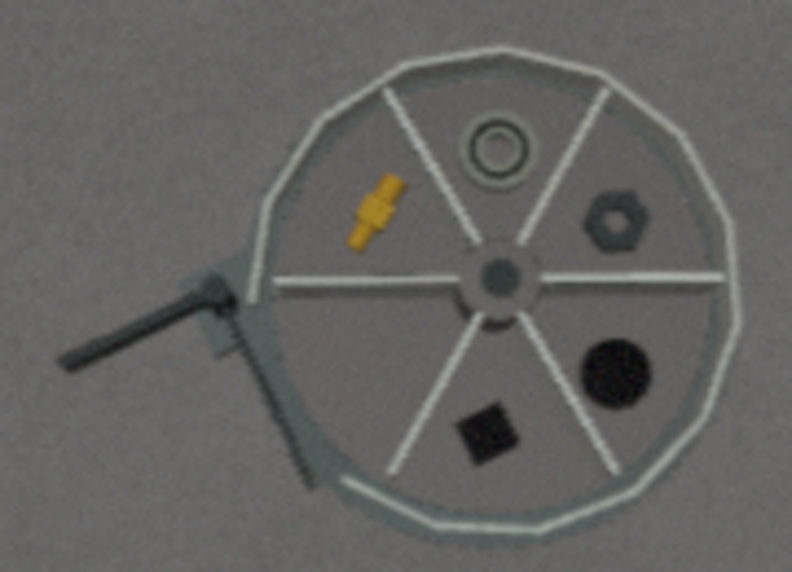

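View pics/scenez.png

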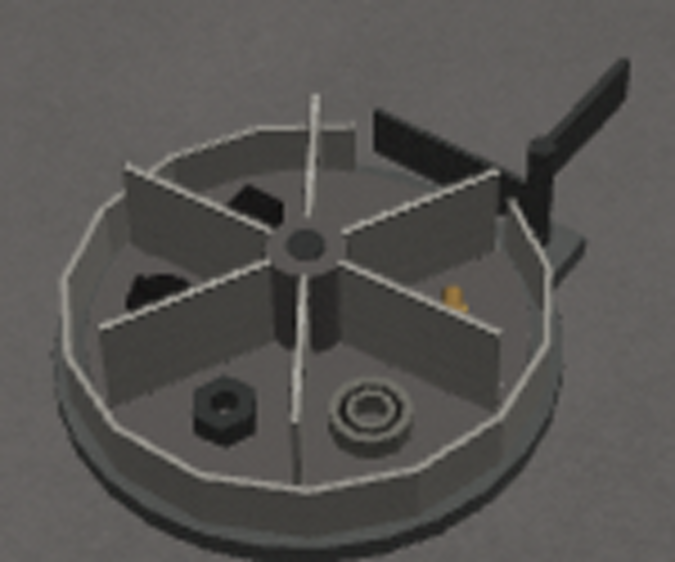

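```bash
cat > h.py <<'E'
import numpy as np, cv2
from workcell import status, vision
def ray(name,uv,z):
    m=vision.camera_model(name);K=np.array([[m['fx'],0,m['cx']],[0,m['fy'],m['cy']],[0,0,1]])
    p=cv2.undistortPoints(np.array([[uv]],float),K,np.array(m['D']))[0,0]
    T=np.array(m['camera_from_world']);R=T[:3,:3];c=-R.T@T[:3,3];d=R.T@np.array([p[0],p[1],1])
    return c+d*(z-c[2])/d[2]
def tz(u,v): return ((u+.5)/4.4-.5+235,(v+.5)/4.4-.5+180)
def sz(u,v): return ((u+.5)/4.5-.5+230,(v+.5)/4.5-.5+200)
E
python3 - <<'E'
from h import *
hub=ray('top',tz(500,278),.095);print('hub',hub)
print('hub scene',ray('scene',sz(305,245),.095))
w=[ray('top',tz(*p),.095) for p in [(387,92),(605,92),(722,277),(615,470),(392,470),(277,281)]]
for p in w: d=p-hub; print('wall',p,np.hypot(*d[:2]),np.degrees(np.arctan2(d[1],d[0])))
print('ctr of walls',np.mean(w,0))
b=ray('top',tz(497,149),.043);b2=ray('scene',sz(370,408),.043);h=ray('top',tz(218,292),.095);h2=ray('scene',sz(543,146),.095);t=ray('top',tz(68,364),.095);t2=ray('scene',sz(628,63),.095)
H=np.mean(w,0)
for n,p in dict(b=b,b2=b2,h=h,h2=h2,t=t,t2=t2).items(): d=p-H; print(n,p,np.hypot(*d[:2]),np.degrees(np.arctan2(d[1],d[0])))
print('arm dir',np.degrees(np.arctan2(*(t-h)[1::-1])),np.degrees(np.arctan2(*(t2-h2)[1::-1])),np.linalg.norm(t-h))
for p in [(251,302),(344,479)]:
  d=ray('top',tz(*p),.056)-H; print('guard end',np.hypot(*d[:2]),np.degrees(np.arctan2(d[1],d[0])))
E
```

```text
hub [ 0.58393395 -0.07848677  0.095     ]
hub scene [ 0.58529466 -0.07758885  0.095     ]
wall [ 0.68878935 -0.01367636  0.095     ] 0.12326818601518827 31.719928781167887
wall [ 0.69113653 -0.13704663  0.095     ] 0.12215420995588396 -28.645759144093777
wall [ 0.58674776 -0.20269309  0.095     ] 0.12423818915413931 -88.70222218377207
wall [ 0.47834041 -0.14291729  0.095     ] 0.12369836786823994 -148.60950729278974
wall [ 0.4762134  -0.01995033  0.095     ] 0.12259784459396202 151.4798920132181
wall [0.57997699 0.0458921  0.095     ] 0.1244417934188193 91.82217902176637
ctr of walls [ 0.58353407 -0.0783986   0.095     ]
b [ 0.66730617 -0.07953644  0.043     ] 0.08377982489378716 -0.7781742594165146
b2 [ 0.66901608 -0.07938553  0.043     ] 0.08548770565824049 -0.6614799811698648
h [0.57319531 0.07863062 0.095     ] 0.1573691996121981 93.76690215714454
h2 [0.57715741 0.08199178 0.095     ] 0.1605170929844787 92.27671925741207
t [0.53141789 0.16080678 0.095     ] 0.24481689615755936 102.29107679391886
t2 [0.53752314 0.16547628 0.095     ] 0.24817728106598191 100.68418868379648
arm dir 116.9482626509975 115.39603304931072 0.09218609200469469
guard end 0.14116579378000646 94.51568577967504
guard end 0.14040215702624684 142.66500400790892
```

```bash
cat >> h.py <<'E'
H=np.array([.5840,-.0783])
def pol(r,a,z,c=H): a=np.radians(a); return np.array([c[0]+r*np.cos(a),c[1]+r*np.sin(a),z])
def row(p,yaw,pos,rot):
    # row to reach p with tool-x yaw (deg), from the pose pos,rot
    d=rot.T@(p-pos)*1000; y0=np.degrees(np.arctan2(rot[1,0],rot[0,0]))
    t=-np.radians((yaw-y0+180)%360-180)
    return [[int(round(v)) for v in d],round(t,3)]
def arc(r,a0,a1,n,z,rot,pos,dy=90,c=H):
    return [row(pol(r,a,z,c),a+dy,pos,rot) for a in np.linspace(a0,a1,n)]
E
python3 - <<'E'
from h import *
s=status.get_state();P,R=s['tcp_pos'],s['tcp_rot']
print(row(pol(.09,-110,.2),-20,P,R),row(pol(.09,-110,.066),-20,P,R))
print('spray top',ray('top',(500,308),.16))
E
```

```text
[[467, -286, 31], np.float64(0.69)] [[467, -286, 165], np.float64(0.69)]
spray top [ 0.43125308 -0.42351055  0.16      ]
```

Request:
{"fn": "send_rows", "kwargs": {"steps": [[[40,-24,0],0.06,0],[[80,-49,0],0.12,0],[[120,-73,0],0.18,0],[[160,-98,0],0.24,0],[[200,-122,0],0.3,0],[[240,-147,0],0.36,0],[[280,-171,0],0.42,0],[[320,-196,0],0.48,0],[[360,-220,0],0.54,0],[[400,-245,0],0.6,0],[[440,-269,0],0.66,0],[[467,-286,0],0.69,0],[[467,-286,0],0.69,0],[[467,-286,0],0.69,0]]}}

```text
t: 1.5
tcp_pos: [0.5534, -0.1629, 0.2309]
tcp_rot: [[0.94, -0.34, -0.001], [-0.34, -0.94, 0.0], [-0.001, 0.0, -1.0]]
force: [0.5, -0.1, -0.6]
width: 0.0002
```

```bash
python3 - <<'E'
from h import *
s=status.get_state();P,R=s['tcp_pos'],s['tcp_rot']
print(s['t'],P,np.round(R,3),s['width'],s['joint_positions'],s['force'])
cv2.imwrite('pics/w1.png',vision.get_image('wrist')[:,:,::-1])
print(row(pol(.09,-110,.066),-20,P,R))
E
```

```text
1.5 [ 0.55341472 -0.16289679  0.23087872] [[ 0.94  -0.34  -0.001]
 [-0.34  -0.94   0.   ]
 [-0.001  0.    -1.   ]] 0.0002130741718146792 [-3.89630134e-01  4.26566932e-01  1.46700462e+00 -2.36060019e-04
  1.24880890e+00  1.52853133e+00] [ 0.4809341  -0.10556247 -0.60041463]
[[0, 0, 165], np.float64(0.002)]
```

View pics/w1.png

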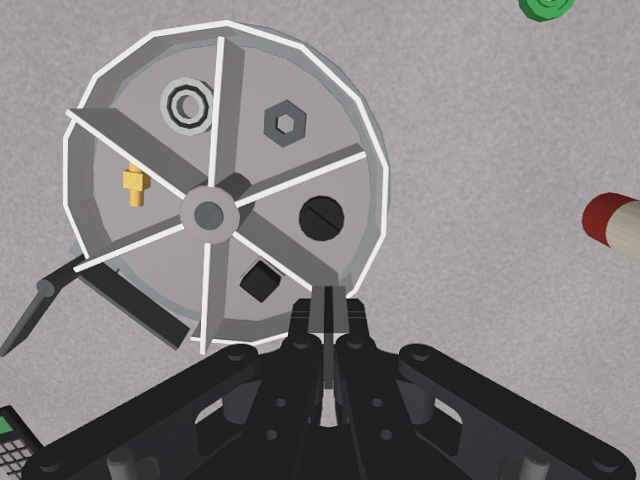

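```bash
cat >> h.py <<'E'
def wray(uv,z,s):
    m=vision.camera_model('wrist');K=np.array([[m['fx'],0,m['cx']],[0,m['fy'],m['cy']],[0,0,1]])
    p=cv2.undistortPoints(np.array([[uv]],float),K,np.array(m['D']))[0,0]
    T=np.array(m['hand_eye']);R=s['tcp_rot'];c=R@T[:3,3]+s['tcp_pos'];d=R@T[:3,:3]@np.array([p[0],p[1],1])
    return c+d*(z-c[2])/d[2]
def rel(p,c=H): d=p[:2]-c; return np.round([*p[:2]*1000,np.hypot(*d)*1000,np.degrees(np.arctan2(d[1],d[0]))],1)
E
python3 - <<'E'
from h import *
s=status.get_state()
hub=wray((208,215),.095,s);print('hub',hub);C=hub[:2]
for n,p,z in [('bear',(188,105),.043),('post',(46,289),.095),('armtip',(3,352),.095),('w',(220,39),.095),('w',(365,154),.095),('w',(70,111),.095),('w',(77,268),.095),('w',(203,352),.095),('gend',(85,257),.056),('nearbase guard',(385,180),.056),('panel end',(180,347),.059)]:
    print(n,rel(wray(p,z,s),C))
E
```

```text
hub [ 0.58603669 -0.07933583  0.095     ]
bear [670.1 -82.9  84.1  -2.4]
post [575.7  78.5 158.2  93.7]
armtip [535.4 156.9 241.6 102.1]
w [ 694.4 -138.4  123.5  -28.6]
w [ 588.6 -204.9  125.6  -88.8]
w [691.2 -17.3 122.1  30.5]
w [583.   41.8 121.2  91.4]
w [477.1 -21.8 123.2 152.2]
gend [583.6  61.2 140.5  91. ]
nearbase guard [ 557.1 -215.8  139.5 -102. ]
panel end [470.1  19.  152.  139.7]
```

Request:
{"fn": "send_rows", "kwargs": {"steps": [[[0,0,40],0,0],[[0,0,80],0,0],[[0,0,110],0,0],[[0,0,135],0,0],[[0,0,155],0,0],[[0,0,163],0,0],[[0,0,163],0,0],[[0,0,163],0,0]]}}

```text
t: 2.35
tcp_pos: [0.5536, -0.164, 0.0691]
tcp_rot: [[0.939, -0.343, 0.001], [-0.343, -0.939, -0.0], [0.001, 0.0, -1.0]]
force: [0.2, -1.1, 0.4]
width: 0.0
```

```bash
python3 - <<'E'
from h import *
s=status.get_state();P,R=s['tcp_pos'],s['tcp_rot']
print(s['t'],P,s['force'],rel(P))
for r in arc(.09,-110,-50,21,.068,R,P)[1:]: print(r[0],float(r[1]),end=' ')
E
```

```text
2.35 [ 0.55361153 -0.16404582  0.06910125] [ 0.23007495 -1.05976324  0.44337505] [ 553.6 -164.    91.  -109.5]
[4, -1, 1] -0.053 [9, -1, 1] -0.105 [13, -2, 1] -0.158 [18, -3, 1] -0.21 [23, -4, 1] -0.263 [27, -5, 1] -0.315 [31, -7, 1] -0.367 [36, -9, 1] -0.42 [40, -11, 1] -0.472 [44, -13, 1] -0.524 [48, -16, 1] -0.577 [52, -18, 1] -0.629 [56, -21, 1] -0.681 [59, -24, 1] -0.734 [63, -27, 1] -0.786 [66, -31, 1] -0.839 [69, -34, 1] -0.891 [72, -38, 1] -0.943 [75, -42, 1] -0.996 [77, -46, 1] -1.048
```

Request:
{"fn": "send_rows", "kwargs": {"steps": [[[4,-1,1],-0.053,0],[[9,-1,1],-0.105,0],[[13,-2,1],-0.158,0],[[18,-3,1],-0.21,0],[[23,-4,1],-0.263,0],[[27,-5,1],-0.315,0],[[31,-7,1],-0.367,0],[[36,-9,1],-0.42,0],[[40,-11,1],-0.472,0],[[44,-13,1],-0.524,0],[[48,-16,1],-0.577,0],[[52,-18,1],-0.629,0],[[56,-21,1],-0.681,0],[[59,-24,1],-0.734,0],[[63,-27,1],-0.786,0],[[66,-31,1],-0.839,0],[[69,-34,1],-0.891,0],[[72,-38,1],-0.943,0],[[75,-42,1],-0.996,0],[[77,-46,1],-1.048,0]]}}

```text
t: 4.35
tcp_pos: [0.6422, -0.147, 0.0688]
tcp_rot: [[0.764, 0.645, 0.002], [0.645, -0.764, -0.001], [0.001, 0.002, -1.0]]
force: [-0.3, -2.6, -0.2]
width: -0.0002
```

```bash
python3 - <<'E'
from h import *
s=status.get_state();P,R=s['tcp_pos'],s['tcp_rot']
print(s['t'],P,s['force'],rel(P),s['joint_positions'])
cv2.imwrite('pics/w2.png',vision.get_image('wrist')[:,:,::-1])
for r in arc(.09,-50,10,21,.068,R,P)[1:]: print(r[0],float(r[1]),end=' ')
E
```

```text
4.35 [ 0.64218085 -0.14695378  0.06880519] [-0.29618661 -2.56431677 -0.21984237] [ 642.2 -147.    90.   -49.7] [-3.15424799e-01  7.15050017e-01  1.41208992e+00 -3.03107330e-04
  1.01259287e+00  5.54590842e-01]
[4, 0, 1] -0.05 [9, 0, 1] -0.102 [14, -1, 1] -0.154 [18, -2, 1] -0.207 [23, -3, 1] -0.259 [27, -4, 1] -0.311 [32, -6, 1] -0.364 [36, -8, 1] -0.416 [40, -10, 1] -0.468 [45, -12, 1] -0.521 [49, -14, 1] -0.573 [53, -17, 1] -0.626 [56, -20, 1] -0.678 [60, -23, 1] -0.73 [63, -26, 1] -0.783 [67, -30, 1] -0.835 [70, -33, 1] -0.887 [72, -37, 1] -0.94 [75, -41, 1] -0.992 [78, -45, 1] -1.044
```

View pics/w2.png

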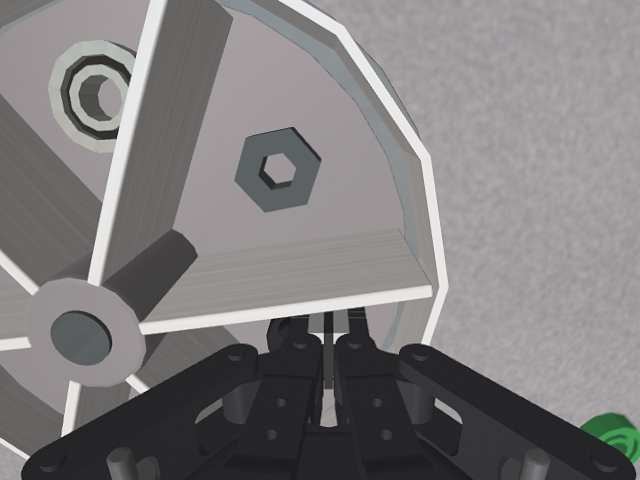

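Request:
{"fn": "send_rows", "kwargs": {"steps": [[[4,0,1],-0.05,0],[[9,0,1],-0.102,0],[[14,-1,1],-0.154,0],[[18,-2,1],-0.207,0],[[23,-3,1],-0.259,0],[[27,-4,1],-0.311,0],[[32,-6,1],-0.364,0],[[36,-8,1],-0.416,0],[[40,-10,1],-0.468,0],[[45,-12,1],-0.521,0],[[49,-14,1],-0.573,0],[[53,-17,1],-0.626,0],[[56,-20,1],-0.678,0],[[60,-23,1],-0.73,0],[[63,-26,1],-0.783,0],[[67,-30,1],-0.835,0],[[70,-33,1],-0.887,0],[[72,-37,1],-0.94,0],[[75,-41,1],-0.992,0],[[78,-45,1],-1.044,0]]}}

```text
t: 6.4
tcp_pos: [0.6726, -0.0623, 0.0676]
tcp_rot: [[-0.172, 0.985, 0.001], [0.985, 0.172, -0.001], [-0.001, 0.001, -1.0]]
force: [-1.2, -2.0, 1.4]
width: -0.0002
```

```bash
python3 - <<'E'
from h import *
s=status.get_state();P,R=s['tcp_pos'],s['tcp_rot']
print(s['t'],P,s['force'],rel(P),s['joint_positions'])
cv2.imwrite('pics/w3.png',vision.get_image('wrist')[:,:,::-1])
cv2.imwrite('pics/top3.png',cv2.resize(vision.get_image('top')[180:310,235:415,::-1],None,fx=4.4,fy=4.4,interpolation=cv2.INTER_CUBIC))
E
```

```text
6.4 [ 0.67263206 -0.06226891  0.06756956] [-1.24885268 -1.98126205  1.35668341] [672.6 -62.3  90.1  10.3] [-1.80491576e-01  7.35625357e-01  1.36573392e+00 -3.84374203e-04
  1.03872288e+00 -3.53229266e-01]
```

View pics/w3.png

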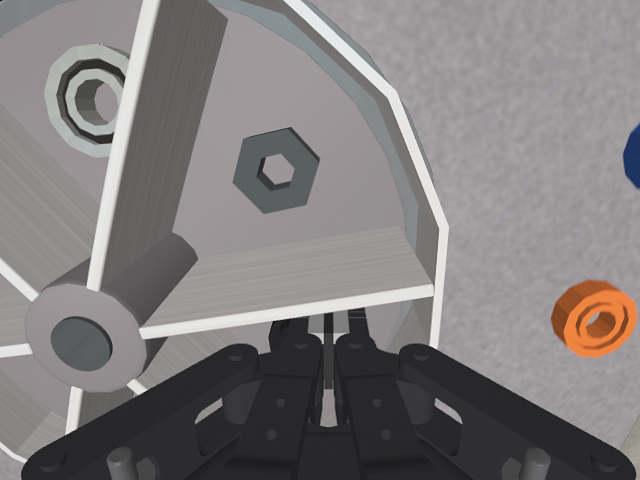

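View pics/top3.png

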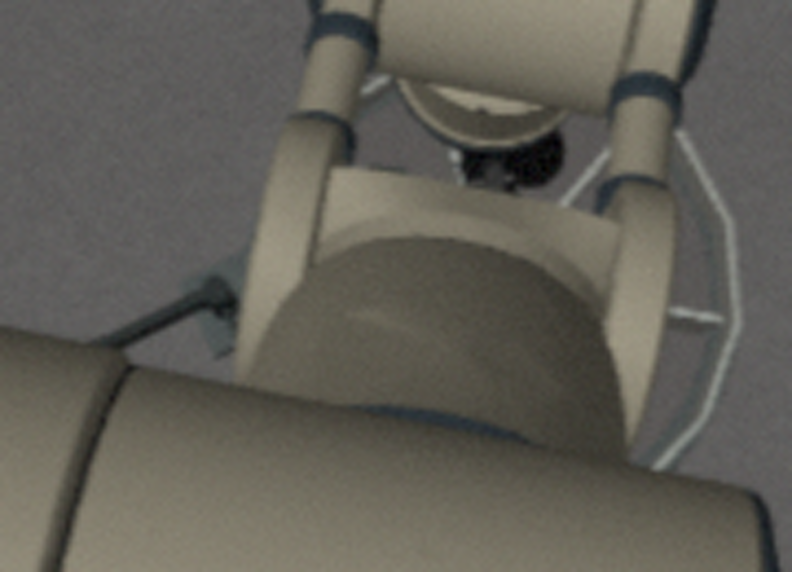

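```bash
python3 - <<'E'
from h import *
s=status.get_state();P,R=s['tcp_pos'],s['tcp_rot']
hub=wray((82,343),.095,s);print('hub',hub)
a=wray((142,332),.095,s);b=wray((433,291),.095,s);print('wall end',rel(b),rel(b,hub[:2]),np.degrees(np.arctan2(*(b-a)[1::-1])))
print('bear',rel(wray((92,100),.043,s)))
for a1 in (18,19,20): 
  print(a1,[ (r[0],float(r[1])) for r in arc(.09,10.3,a1,4,.068,R,P)])
E
```

```text
hub [ 0.58606744 -0.07777784  0.095     ]
wall end [703.9 -35.6 127.3  19.6] [703.9 -35.6 125.1  19.7] 19.066368339154543
bear [560.5   2.8  84.4 106.2]
18 [([0, 0, -1], -0.007), ([4, 0, -1], -0.052), ([8, -1, -1], -0.097), ([12, -1, -1], -0.142)]
19 [([0, 0, -1], -0.007), ([4, 0, -1], -0.058), ([9, -1, -1], -0.109), ([13, -1, -1], -0.159)]
20 [([0, 0, -1], -0.007), ([5, 0, -1], -0.064), ([10, -1, -1], -0.12), ([15, -2, -1], -0.177)]
```

Request:
{"fn": "send_rows", "kwargs": {"steps": [[[5,0,0],-0.05,0],[[9,-1,0],-0.1,0],[[14,-1,0],-0.16,0],[[14,-1,0],-0.16,0],[[10,-1,0],-0.16,0],[[0,-1,0],-0.16,0],[[0,-1,-40],-0.16,0],[[0,-1,-80],-0.16,0],[[0,-1,-120],-0.16,0],[[0,-1,-150],-0.16,0],[[0,-1,-165],-0.16,0],[[0,-1,-165],-0.16,0]]}}

```text
t: 7.7
tcp_pos: [0.6726, -0.0633, 0.234]
tcp_rot: [[-0.324, 0.946, 0.004], [0.946, 0.324, -0.001], [-0.002, 0.004, -1.0]]
force: [-1.0, -0.3, 0.3]
width: -0.0004
```

```bash
python3 - <<'E'
from h import *
s=status.get_state();P,R=s['tcp_pos'],s['tcp_rot']
print(s['t'],P,s['force'],rel(P),s['joint_positions'])
cv2.imwrite('pics/w4.png',vision.get_image('wrist')[:,:,::-1])
cv2.imwrite('pics/sc4.png',cv2.resize(vision.get_image('scene')[200:325,230:380,::-1],None,fx=4.5,fy=4.5,interpolation=cv2.INTER_CUBIC))
E
```

```text
7.7 [ 0.67255953 -0.06332019  0.23400193] [-1.0307063  -0.28878097  0.25836278] [672.6 -63.3  89.8   9.6] [-1.82148993e-01  5.62385825e-01  1.20916702e+00 -1.30766110e-04
  1.36551659e+00 -5.12162110e-01]
```

View pics/w4.png

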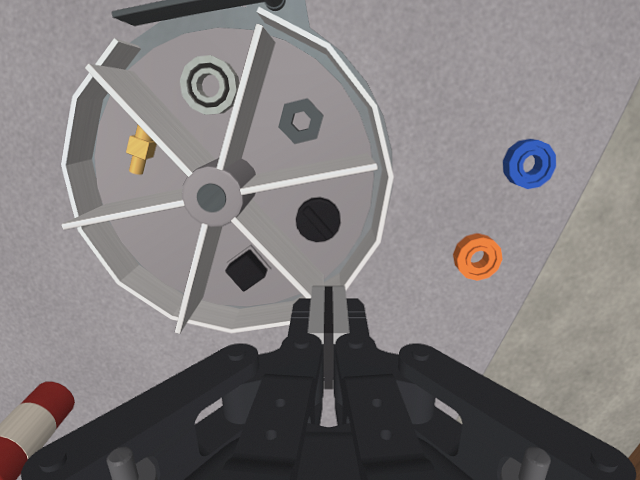

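View pics/sc4.png

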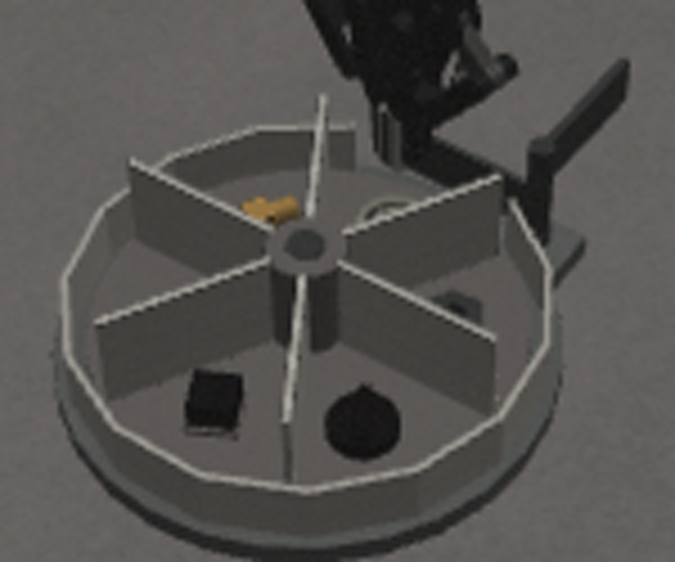

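```bash
python3 - <<'E'
from h import *
s=status.get_state()
hub=wray((211,197),.095,s);print('hub',hub)
C=H
for n,p,z in [('bear',(209,85),.043),('gendL',(116,42),.056),('gendR',(260,11),.056),('w',(377,166),.095),('w',(261,26),.095),('w',(90,69),.095),('w',(65,226),.095),('w',(179,331),.095),('panelend',(116,15),.059),('post',(277,3),.095)]:
    print(n,rel(wray(p,z,s),C),rel(wray(p,z,s),hub[:2]))
E
```

```text
hub [ 0.58431433 -0.07680417  0.095     ]
bear [548.3  -2.7  83.6 115.3] [548.3  -2.7  82.4 116. ]
gendL [474.1   6.6 138.8 142.3] [474.1   6.6 138.2 142.9]
gendR [575.2  61.3 139.9  93.6] [575.2  61.3 138.4  93.8]
w [692.7 -15.5 125.6  30. ] [692.7 -15.5 124.6  29.5]
w [587.2  46.6 124.9  88.5] [587.2  46.6 123.4  88.7]
w [480.7 -15.6 120.9 148.7] [480.7 -15.6 120.4 149.4]
w [ 479.1 -136.7  120.1 -150.9] [ 479.1 -136.7  121.1 -150.4]
w [ 585.1 -198.4  120.1  -89.5] [ 585.1 -198.4  121.6  -89.6]
panelend [471.8  25.5 152.9 137.2] [471.8  25.5 152.1 137.7]
post [593.1  63.3 141.9  86.3] [593.1  63.3 140.4  86.4]
```

```bash
python3 - <<'E'
from h import *
s=status.get_state();P,R=s['tcp_pos'],s['tcp_rot']
print(rel(P))
for a in (10,16,19,20,21,21.6): print(a,row(pol(.09,a,.068),a+90,P,R))
E
```

```text
[671.2 -62.8  88.6  10.1]
10 [[0, 1, 163], np.float64(0.156)]
16 [[9, 2, 163], np.float64(0.051)]
19 [[14, 3, 163], np.float64(-0.001)]
20 [[15, 3, 163], np.float64(-0.018)]
21 [[17, 2, 163], np.float64(-0.036)]
21.6 [[18, 2, 163], np.float64(-0.046)]
```

Request:
{"fn": "send_rows", "kwargs": {"steps": [[[0,1,40],0,0],[[0,1,80],0,0],[[0,1,115],0,0],[[0,1,145],0,0],[[0,1,160],0,0],[[0,1,163],0,0],[[6,2,163],0,0],[[10,2,163],0,0],[[13,2,163],0,0],[[15,2,163],-0.02,0],[[17,2,163],-0.04,0],[[18,2,163],-0.045,0],[[18,2,163],-0.045,0],[[12,2,163],-0.045,0],[[4,2,163],-0.045,0],[[0,2,120],-0.045,0],[[0,2,80],-0.045,0],[[0,2,40],-0.045,0],[[0,2,0],-0.045,0],[[0,2,0],-0.045,0]]}}

```text
t: 9.8
tcp_pos: [0.6759, -0.0626, 0.2374]
tcp_rot: [[-0.368, 0.93, 0.009], [0.93, 0.368, -0.002], [-0.005, 0.008, -1.0]]
force: [0.2, -0.7, -0.5]
width: 0.0
```

```bash
python3 - <<'E'
from h import *
s=status.get_state();P,R=s['tcp_pos'],s['tcp_rot']
print(s['t'],P,s['force'],rel(P),s['joint_positions'])
cv2.imwrite('pics/w5.png',vision.get_image('wrist')[:,:,::-1])
E
```

```text
9.8 [ 0.67587504 -0.06263972  0.23735126] [ 0.23720461 -0.70080555 -0.45738675] [675.9 -62.6  93.2   9.7] [-1.80320658e-01  5.62242616e-01  1.20000895e+00 -2.81631014e-05
  1.37020246e+00 -5.56749442e-01]
```

View pics/w5.png

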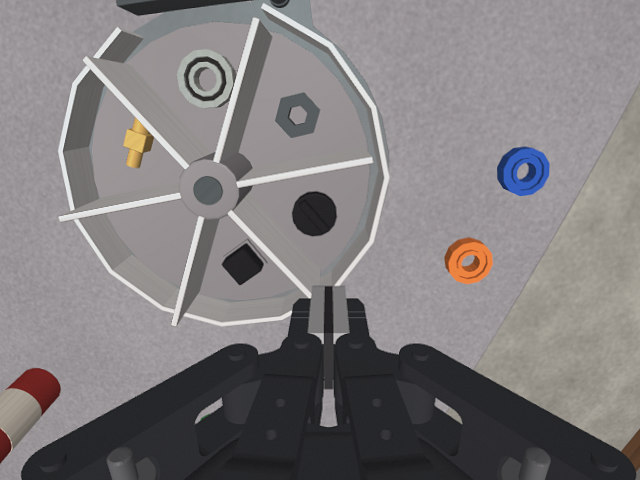

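```bash
python3 - <<'E'
from h import *
s=status.get_state();P,R=s['tcp_pos'],s['tcp_rot']
hub=wray((207.5,190),.095,s);print('hub',hub)
C=hub[:2]
for n,p,z in [('bear',(206,78),.043),('gendL',(120,31),.056),('gendR',(263,7),.056),('w',(373,160),.095),('w',(257,20),.095),('w',(86,61),.095),('w',(62,217),.095),('w',(176,324),.095)]:
    print(n,rel(wray(p,z,s)),rel(wray(p,z,s),C))
A=np.array([.506,.123,.237])
print(row(A,208,P,R)); print(vision.camera_model('wrist')['hand_eye'])
E
```

```text
hub [ 0.58466614 -0.077333    0.095     ]
bear [545.4  -4.   83.7 117.5] [545.4  -4.   83.1 118.2]
gendL [475.4   6.4 137.7 142. ] [475.4   6.4 137.7 142.5]
gendR [574.6  60.8 139.4  93.9] [574.6  60.8 138.5  94.2]
w [690.9 -11.7 125.9  31.9] [690.9 -11.7 124.9  31.7]
w [582.1  45.7 124.1  90.9] [582.1  45.7 123.1  91.2]
w [477.6 -20.2 121.2 151.4] [477.6 -20.2 121.4 151.9]
w [ 481.9 -140.   119.3 -148.8] [ 481.9 -140.   120.4 -148.6]
w [ 591.  -198.6  120.5  -86.7] [ 591.  -198.6  121.5  -87. ]
[[234, -89, -4], np.float64(-1.683)]
[[ 5.04280197e-05 -9.51499284e-01 -3.07650954e-01  7.82226526e-02]
 [ 9.99999994e-01  1.70223952e-05  1.11266427e-04  3.79130047e-04]
 [-1.00632970e-04 -3.07650958e-01  9.51499279e-01 -1.42012980e-01]
 [ 0.00000000e+00  0.00000000e+00  0.00000000e+00  1.00000000e+00]]
```

Request:
{"fn": "send_rows", "kwargs": {"steps": [[[18,-7,0],-0.13,0],[[36,-14,0],-0.26,0],[[54,-21,0],-0.39,0],[[72,-28,0],-0.52,0],[[90,-35,0],-0.65,0],[[108,-42,0],-0.78,0],[[126,-49,0],-0.91,0],[[144,-56,0],-1.04,0],[[162,-63,0],-1.17,0],[[180,-70,0],-1.3,0],[[200,-77,0],-1.43,0],[[220,-84,0],-1.56,0],[[234,-89,0],-1.68,0],[[234,-89,0],-1.68,0],[[234,-89,0],-1.68,0]]}}

```text
t: 11.35
tcp_pos: [0.5044, 0.123, 0.2307]
tcp_rot: [[-0.885, -0.465, -0.001], [-0.465, 0.885, -0.0], [0.001, 0.0, -1.0]]
force: [0.4, -0.4, -0.3]
width: -0.0001
```

```bash
python3 - <<'E'
from h import *
s=status.get_state();P,R=s['tcp_pos'],s['tcp_rot']
print(s['t'],P,s['force'],s['joint_positions'])
cv2.imwrite('pics/w6.png',vision.get_image('wrist')[:,:,::-1])
cv2.imwrite('pics/top6.png',cv2.resize(vision.get_image('top')[180:310,235:415,::-1],None,fx=4.4,fy=4.4,interpolation=cv2.INTER_CUBIC))
E
```

```text
11.35 [0.50437462 0.12304293 0.23067487] [ 0.3678416  -0.39077359 -0.30223327] [ 1.24314589e-01  3.46532447e-01  1.60387366e+00 -1.48802880e-04
  1.19208946e+00 -1.93000849e+00]
```

View pics/w6.png

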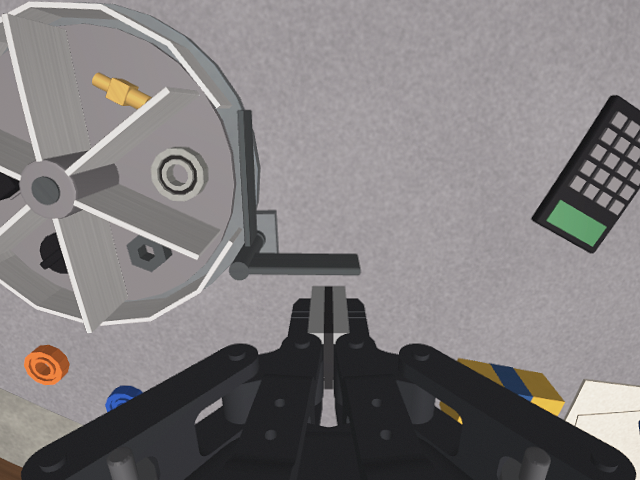

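View pics/top6.png

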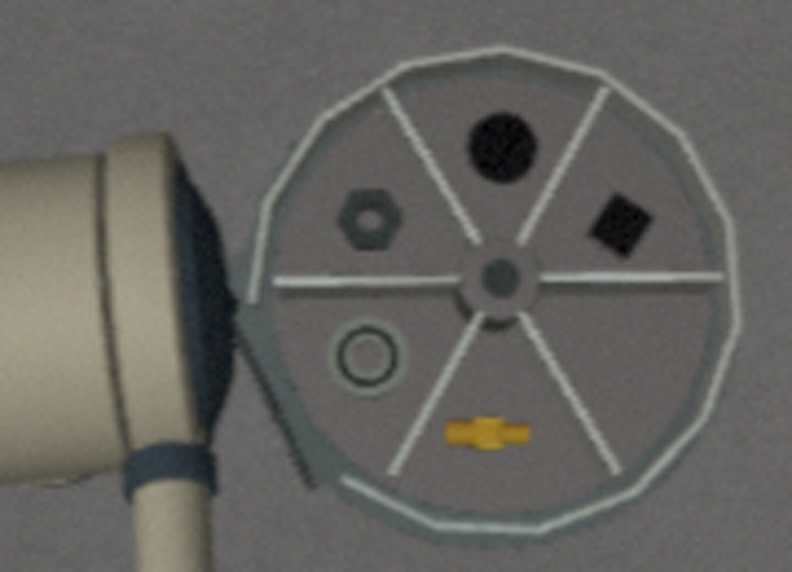

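```bash
python3 - <<'E'
from h import *
s=status.get_state();P,R=s['tcp_pos'],s['tcp_rot']
a=cv2.imread('pics/top6.png')[300:415,310:425]
g=cv2.cvtColor(a,cv2.COLOR_BGR2GRAY)
print(cv2.HoughCircles(cv2.GaussianBlur(g,(5,5),1),cv2.HOUGH_GRADIENT,1,100,param1=60,param2=15,minRadius=20,maxRadius=45))
b=ray('top',tz(367,357),.043);print('top bear',rel(b))
for p in [(251,302),(344,479)]: print('gend',rel(ray('top',tz(*p),.056)))
hub=wray((46,190),.095,s);C=hub[:2];print('hub',hub)
for n,p,z in [('bear',(178,175),.043),('g',(218,105),.056),('g',(231,243),.056),('post',(240,270),.095),('armtip',(360,257),.095),('armtip2',(359,271),.078),('panelend',(245,112),.059)]: print(n,rel(wray(p,z,s)),rel(wray(p,z,s),C))
E
```

```text
[[[56.5 56.5 23.4]]]
top bear [543.   -5.1  83.9 119.3]
gend [572.4  62.3 141.1  94.7]
gend [471.9   6.8 140.7 142.8]
hub [ 0.5862502  -0.07897769  0.095     ]
bear [545.4  -4.6  83.2 117.6] [545.4  -4.6  84.8 118.8]
g [473.9   7.  139.3 142.2] [473.9   7.  141.5 142.6]
g [575.8  62.7 141.3  93.3] [575.8  62.7 142.1  94.2]
post [576.1  80.8 159.3  92.8] [576.1  80.8 160.1  93.6]
armtip [522.4 159.2 245.4 104.5] [522.4 159.2 246.6 105. ]
armtip2 [539.1 169.1 251.4 100.3] [539.1 169.1 252.5 100.8]
panelend [468.6  29.  157.6 137.1] [468.6  29.  159.7 137.4]
```

Request:
{"fn": "send_rows", "kwargs": {"steps": [[[0,0,40],0,0],[[0,0,80],0,0],[[0,0,115],0,0],[[0,0,140],0,0],[[0,0,155],0,0],[[0,0,161],0,0],[[0,0,161],0,0],[[0,0,161],0,0]]}}

```text
t: 12.25
tcp_pos: [0.5049, 0.1232, 0.0709]
tcp_rot: [[-0.885, -0.466, 0.001], [-0.466, 0.885, 0.0], [-0.001, -0.0, -1.0]]
force: [0.8, 0.1, 1.0]
width: -0.0005
```

```bash
python3 - <<'E'
from h import *
s=status.get_state();P,R=s['tcp_pos'],s['tcp_rot']
G=np.array([.575,.080])
print(s['t'],P,s['force'],rel(P,G),s['joint_positions'])
for t in np.linspace(145,50,20):
  r=row(pol(.0734,t,.069,G),min(207.7,t-11.4+90),P,R); print([r[0],float(r[1]),0],end=', ')
E
```

```text
12.25 [0.50493887 0.12318843 0.07086787] [0.76313481 0.13229879 1.04536309] [504.9 123.2  82.3 148.3] [ 1.24381676e-01  5.71145028e-01  1.77106435e+00 -2.73963213e-05
  7.98486187e-01 -1.93171838e+00]
[[-8, -6, 2], 0.002, 0], [[-14, -3, 2], 0.002, 0], [[-20, -1, 2], 0.002, 0], [[-26, 1, 2], 0.002, 0], [[-33, 2, 2], 0.073, 0], [[-39, 2, 2], 0.161, 0], [[-45, 2, 2], 0.248, 0], [[-52, 2, 2], 0.335, 0], [[-58, 1, 2], 0.422, 0], [[-64, -1, 2], 0.51, 0], [[-70, -3, 2], 0.597, 0], [[-76, -6, 2], 0.684, 0], [[-82, -9, 2], 0.772, 0], [[-87, -13, 2], 0.859, 0], [[-92, -17, 2], 0.946, 0], [[-96, -22, 2], 1.033, 0], [[-100, -27, 2], 1.121, 0], [[-104, -32, 2], 1.208, 0], [[-107, -37, 2], 1.295, 0], [[-110, -43, 2], 1.382, 0],
```

Request:
{"fn": "send_rows", "kwargs": {"steps": [[[-8,-6,2],0,0],[[-14,-3,2],0,0],[[-20,-1,2],0,0],[[-26,1,2],0,0],[[-33,2,2],0.073,0],[[-39,2,2],0.161,0],[[-45,2,2],0.248,0],[[-52,2,2],0.335,0],[[-58,1,2],0.422,0],[[-64,-1,2],0.51,0],[[-70,-3,2],0.597,0],[[-76,-6,2],0.684,0],[[-82,-9,2],0.772,0],[[-87,-13,2],0.859,0],[[-92,-17,2],0.946,0],[[-96,-22,2],1.033,0],[[-100,-27,2],1.121,0],[[-104,-32,2],1.208,0],[[-107,-37,2],1.295,0],[[-110,-43,2],1.382,0]]}}

```text
t: 14.25
tcp_pos: [0.6218, 0.1373, 0.0683]
tcp_rot: [[-0.622, 0.783, -0.0], [0.783, 0.622, 0.0], [0.0, -0.0, -1.0]]
force: [-2.3, -0.0, 0.4]
width: 0.0002
```

```bash
python3 - <<'E'
from h import *
s=status.get_state();P,R=s['tcp_pos'],s['tcp_rot']
G=np.array([.575,.080])
print(s['t'],P,s['force'],rel(P,G),s['joint_positions'])
for t in np.linspace(49,43,7):
  r=row(pol(.0734,t,.069,G),min(207.7,t-11.4+90),P,R); print([r[0],float(r[1]),0],end=', ')
cv2.imwrite('pics/w7.png',vision.get_image('wrist')[:,:,::-1])
E
```

```text
14.25 [0.62182067 0.13733437 0.06827004] [-2.28748003 -0.01361633  0.37933946] [621.8 137.3  74.   50.8] [ 1.23542511e-01  6.92401051e-01  1.47061672e+00  2.21491773e-04
  9.78902604e-01 -5.48481783e-01]
[[-2, 0, -1], 0.016, 0], [[-4, 0, -1], 0.033, 0], [[-5, 0, -1], 0.051, 0], [[-6, 0, -1], 0.068, 0], [[-7, 1, -1], 0.085, 0], [[-9, 1, -1], 0.103, 0], [[-10, 1, -1], 0.12, 0],
```

View pics/w7.png

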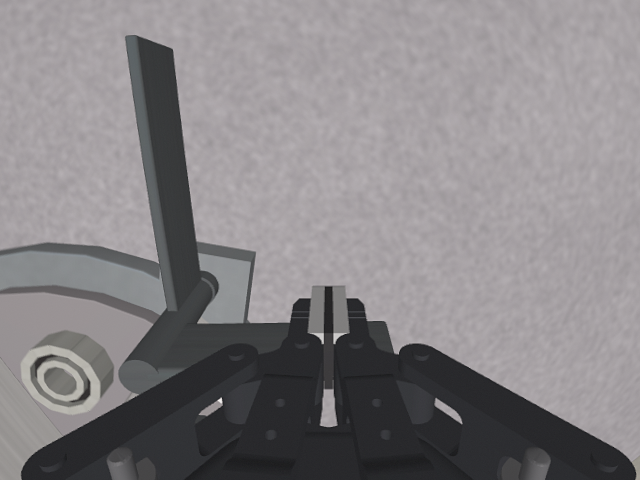

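Gate opened most of the way (panel from (130,40) to (190,300)). Now small steps to the stop, watching the force.

Request:
{"fn": "send_rows", "kwargs": {"steps": [[[-2,0,0],0.016,0],[[-3,0,0],0.033,0],[[-4,0,0],0.04,0],[[-5,0,0],0.051,0],[[-5,0,0],0.051,0]]}}

```text
t: 14.8
tcp_pos: [0.6248, 0.1329, 0.0683]
tcp_rot: [[-0.584, 0.812, 0.0], [0.812, 0.584, 0.0], [0.0, 0.0, -1.0]]
force: [1.0, 0.0, -1.4]
width: 0.0002
```

Request:
{"fn": "send_rows", "kwargs": {"steps": [[[-1,0,0],0.01,0],[[-2,0,0],0.02,0],[[-2,0,0],0.02,0]]}}

```text
t: 15.1
tcp_pos: [0.625, 0.1328, 0.0683]
tcp_rot: [[-0.568, 0.823, -0.001], [0.823, 0.568, 0.002], [0.003, -0.0, -1.0]]
force: [-6.0, 14.7, 4.0]
width: 0.0001
```

Request:
{"fn": "send_rows", "kwargs": {"steps": [[[6,0,0],0,0],[[16,0,0],0,0],[[25,0,0],0,0],[[25,0,-40],0,0],[[25,0,-85],0,0],[[25,0,-130],0,0],[[25,0,-165],0,0],[[25,0,-165],0,0]]}}

```text
t: 15.9
tcp_pos: [0.6137, 0.1526, 0.2386]
tcp_rot: [[-0.568, 0.823, 0.008], [0.823, 0.568, 0.001], [-0.004, 0.007, -1.0]]
force: [0.3, -0.9, -0.1]
width: -0.0001
```

```bash
python3 - <<'E'
from h import *
s=status.get_state();P,R=s['tcp_pos'],s['tcp_rot']
print(s['t'],P,s['force'],s['joint_positions'])
print(row(np.array([.45,.25,.25]),130,P,R))
cv2.imwrite('pics/w8.png',vision.get_image('wrist')[:,:,::-1])
E
```

```text
15.9 [0.61367234 0.15259824 0.23859191] [ 0.31573451 -0.86362341 -0.14548184] [ 1.49408623e-01  4.93730999e-01  1.32388551e+00 -1.51049826e-04
  1.31570525e+00 -4.54933150e-01]
[[173, -79, -13], np.float64(-0.094)]
```

View pics/w8.png

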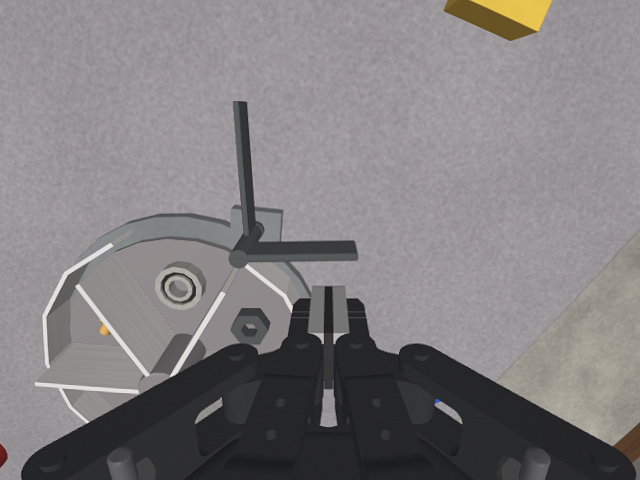

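Request:
{"fn": "send_rows", "kwargs": {"steps": [[[30,-14,-5],0,0],[[60,-28,-10],0,0],[[90,-42,-15],0,0],[[120,-55,-20],0,0],[[150,-69,-20],0,0],[[173,-79,-20],0,0],[[195,-100,-20],0,0],[[215,-120,-20],0,0],[[215,-120,-20],0,0],[[215,-120,-20],0,0],[[215,-120,-20],0,0]]}}

```text
t: 17.05
tcp_pos: [0.3913, 0.2606, 0.2528]
tcp_rot: [[-0.568, 0.823, -0.0], [0.823, 0.568, -0.0], [-0.0, -0.0, -1.0]]
force: [0.2, -0.0, -0.3]
width: -0.0001
```

```bash
python3 - <<'E'
from h import *
s=status.get_state()
print(s['t'],s['tcp_pos'],s['force'],s['joint_positions'])
a=vision.get_image('top')[:,:,::-1];cv2.imwrite('pics/top9.png',a)
cv2.imwrite('pics/top9z.png',cv2.resize(a[180:310,235:415],None,fx=4.4,fy=4.4,interpolation=cv2.INTER_CUBIC))
E
```

```text
17.05 [0.39129339 0.26056052 0.25281254] [ 0.24983392 -0.02985619 -0.27742868] [ 4.60460134e-01  2.51931369e-01  1.68104048e+00 -1.67788334e-04
  1.20902403e+00 -1.43394493e-01]
```

View pics/top9.png

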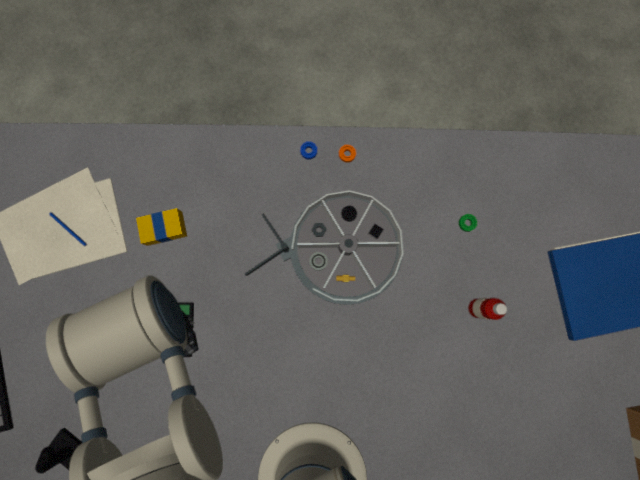

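View pics/top9z.png

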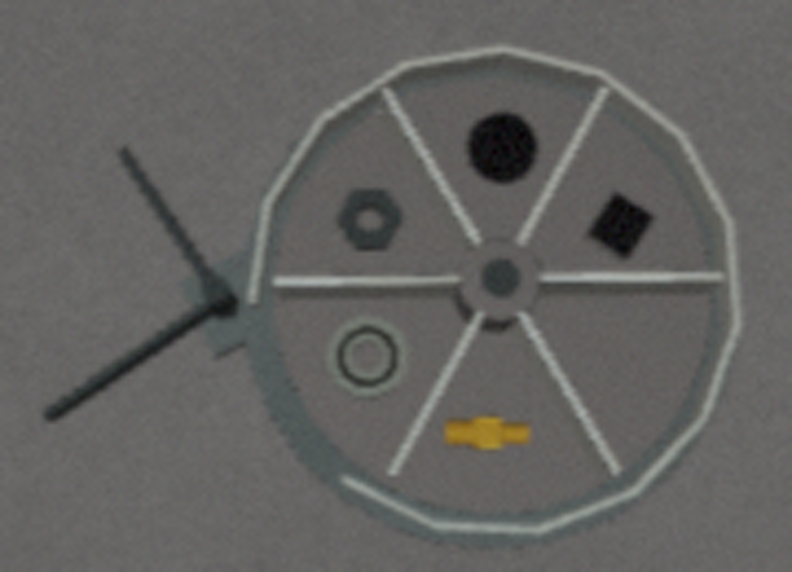

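```bash
python3 - <<'E'
from h import *
t=ray('top',tz(124,150),.095);h=ray('top',tz(218,295),.095)
print(np.degrees(np.arctan2(*(t-h)[1::-1])),np.linalg.norm(t-h),rel(ray('top',tz(367,357),.043)))
from workcell import sign_off
print(sign_off())
E
```

```text
34.243330697393276 0.09826089586322623 [543.   -5.1  83.9 119.3]
the job is handed in; nothing more can be done
None
```

The bearing stands in the middle of the opening and the gate is fully open. I handed the job in at about 17 s.

**Carousel:** With the closed fingertip 68 mm above the counter, I pushed one divider wall counter-clockwise about 120°, then a further 2.3° as a correction, with the gate closed throughout. The last top view puts the bearing at 119.3° and 84 mm from the axis. The middle of the opening measured about 118.5° from the guard ends, so it is roughly 1 mm off. The wrist views gave the bearing 117.6–118.8°, so the cameras agree to about 1.5°.

**Gate:** I pushed the arm clockwise until it met its stop, where the force rose to about 15 N. The top view shows the arm turned from about 117° to 34°. That is about 83°, matching the full 1.45 rad.

**Clear and undisturbed:** The arm ended clear at a height of 0.25 m with no contact force. The last top picture shows the spray can, carton and look-alike rings where they were. The calculator is partly hidden behind the arm in that picture, but I never went near it at low height. The other parts rode with the wheel and were not touched.

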